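Jack up the front of the cup board and hold it

ROBOT

A 7-joint arm with a two-finger parallel gripper is mounted at the origin on a cart in front of the work surface, level with it; the furniture and walls round the work are solid. World frame = base frame: x ahead of the robot, y to its left, z up, the work surface at z = 0. Lengths are in mm, angles in rad, forces in N, time in s.
With the tool pointing down it reaches from about 400 to 875 mm from the base axis. Payload 19.3 kg.
Tool frame: the origin (TCP) lies at the very end of the fingers, on their centre line; the grasp point (between the pads) lies 19 mm behind it (grip_point_offset is the z of the grasp point in the tool frame, in mm); z points along the fingers, y is the line along which they close (so a half turn about z gives the same grasp; the last joint's range is limited). The gripper opens to 85 mm and grips with 20 to 120 N. Pads are 22 mm wide; open, the fingers measure 114 mm over their backs; the gripper's body (76 mm by 85 mm) begins 54 mm behind the grasp point. The pads swing forward as they close: fully open they stand 13 mm farther back than shut.
Start: joints at [1.156, 0.521, -0.036, 1.599, 0.021, 1.021, -0.113], TCP at [211.227, -588.216, 231.291] pointing down, gripper open.
Joint ranges: [-2.91, 2.91], [-0.3, 2.13], [-1.5, 1.42], [0.17, 2.43], [-1.26, 4.41], [0.16, 1.93], [-2.52, 2.52]. Speed limits (rad/s): [1.89, 1.89, 2.39, 2.39, 3.01, 3.01, 3.01].

INTERFACE

Orientations are given as a 3x3 rotation matrix whose columns are the frame's x, y, z axes.
In Python, from workcell import movep, movel, goto_joints, open_gripper, clamp, wait, inverse_kinematics, read_state, camera, PlanningError, finish_job, grip_point_offset gives the robot as it stands. Calls block until the motion is done:
- movep(position, orientation): joint-space move of the TCP to a pose.
- movel(position, frame=None, max_speed=150, guard=None): straight line of the TCP; frame=None keeps the orientation; max_speed is the mean speed in mm/s. With guard (N) it stops when the force on the tool has changed by that much, and returns True; else False.
- goto_joints(angles): joint-space move.
- open_gripper() and clamp(): open the fingers fully, or close them until they stop; the grip force is fixed at half the most.
- wait(seconds).
- inverse_kinematics(position, orientation): joint angles nearest the present ones, or None.
- read_state(): the state.
- camera(name): name is "scene" or "top"; returns a dict with "image" (384x512x3 uint8, blue, green, red), "range_z" (384x512 float32, mm along the optical axis (not along the pixel's ray), 0 where there is no reading), "fx", "fy", "cx", "cy" (pixels), "cam_to_world" (4x4, takes a point from camera to world coordinates). Camera axes: x right, y up, looking along -z (the intrinsics and any distortion apply to the point x, -y, -z); pixel columns grow to the right and rows downward; lengths in mm; the calibration is good to about 2 mm. A picture is of the moment at which its call begins.
A pose or a line that the arm cannot do raises PlanningError and nothing moves.
- finish_job(): hands the job in; it is judged then, once.
The state is a dict: "time": time; "qpos": joint angles; "qvel": joint speeds; "joint_efforts": joint torques, N m; "eef_pos": TCP position; "tool_rot": TCP orientation; "ft_force": force on the tool from outside, world axes, zero at the start; "torque": the same for the moment, N m; "finger_gap": finger opening in mm; "gripper_force": force on a finger pad.
Only numpy, scipy, OpenCV 4.12 (cv2) and the standard library are available. Lean on these libraries where they do the work, as an engineer would, in place of code of your own. Each camera call takes 0.05 s, during which the arm holds its last target. There are 200 camera calls.

TASK

So that I can slip caps under the wooden cup board's front feet, stand the small lever jack flat on the worktop with its saddle cup squarely under the stud of the board's steel lift ear, and let go of it. Pump the handle once, all the way down so that the board rises and all the way up again, then press it fully down a second time and finish while holding it down, the board carried by the jack alone. Do not push the board with the robot, keep the mug and jar on it standing, and leave the mug on the worktop alone.

Things in the scene. Friction and masses are not known exactly. Their poses are not given: they have to be found in the camera images.
- jack: Loose metal lever jack, 0.7 kg. Base 245 x 62 x 8 mm; origin on its underside below the grip block; z up, x towards the saddle (base from -145 to +100 mm). Grip block: aluminium, 40 mm long (x), 36 wide (y), top 85 mm high, both y sides free: take the jack here from above. Saddle centre at +65 mm; handle on the -x side, rising away. Starts left or right of the stand.
- saddle_cup (a point): Centre of the floor of the jack's saddle: a round dark cup, 44 mm outside, 36 mm inside, rim 7 mm above this floor. With the handle up the floor is 45 mm and the rim 52 mm above the jack's underside; it rises 55 mm per rad of handle (33 mm in all).
- handle_pad (a point): Middle of the top face of the black rubber pad (40 x 44 x 10 mm) ending the handle, 110 mm from the pivot, which lies 32 mm to -x of the jack's origin, 50 mm above its underside. Handle up: pad about 132 mm to -x of the jack's origin, its top about 101 mm over the worktop; fully down: about 141 mm to -x, top about 36 mm high.
- jack_handle (a joint): Handle angle: 0 up (rest, a spring returns it), 0.6 rad fully down at its stop. The saddle meets the stud at about 0.34 rad; pressing takes about 2 N before that and about 5 to 9 N at the pad while lifting. Let go, it comes back up by itself.
- cup_stand: Fixed cup stand: steel bracket at the back, wooden board (170 x 240 x 18 mm, top 96 mm high) hinged on it. Origin on the worktop below the lift stud; x towards the back, z up. Board's front edge at +30 mm, hinge at +190. Steel lift ear, 44 wide, 6 thick, sticks out of the front's middle to 23 mm beyond the stud; nut on top, chevron on the board. Front feet at x +52, y +-95 mm.
- lift_stud (a point): Lowest point of the downward stud, 18 mm diameter (12 mm at its tip), under the lift ear: 64 mm above the worktop while the board is down, so 12 mm above the rim of a lowered saddle; about 77 mm when the jack is fully pumped. The board swings on its back hinge and falls back when not carried.
- mug_6: Upturned cream mug, 71 x 106 x 85 mm, loose on the board; origin at the centre of its underside (handle included), z up.
- sugar_jar: Glass jar with cork lid, 75 mm diameter, 110 mm high, loose on the board; origin at the centre of its underside, z up.
- mug_5: Upturned pale green mug, 72 x 107 x 86 mm, standing loose on the worktop on the other side of the board from the jack; origin at the centre of its underside (handle included). To be left alone.
There are look-alikes about, which are no part of the job. What is shaped like the sugar_jar but orange or red is not meant.

How it is judged (in metres and radians):
On the way, in this order (a step that is already met when the one before it is completed fails the run):
1. the jack stands flat on the worktop, saddle under the stud, handle up, let go (horizontal distance between saddle_cup and lift_stud below 0.012 m and height (world z) of jack below 0.006 m and angle between jack's own z axis and vertical below 0.06 rad and value of joint jack_handle below 0.12 rad and contact force between the fingers and jack below 0.3 N), for 0.2 s.
2. first stroke: handle down, board raised on the jack (horizontal distance between saddle_cup and lift_stud below 0.012 m and value of joint jack_handle above 0.5 rad and height (world z) of lift_stud above 0.072 m and contact force between jack and cup_stand above 2 N), for 0.1 s.
3. handle back up, board down again (horizontal distance between saddle_cup and lift_stud below 0.012 m and value of joint jack_handle below 0.12 rad and height (world z) of lift_stud below 0.067 m), for 0.1 s.
At the end, for the whole second after the job is handed in: Fingers hold the handle down (over 0.5 of 0.6 rad, over 1 N), stud raised from 64 to over 72 mm and resting with over 2 N on the jack, which stands flat, saddle within 12 mm of the stud; robot not touching the stand; mug and jar upright on the board (all of step 2 and height (world z) of jack below 0.006 m and angle between jack's own z axis and vertical below 0.06 rad and angle between each of mug_6, sugar_jar's own z axis and vertical below 0.2 rad and contact force between the fingers and jack above 1 N and contact force between each of the arm, the fingers and cup_stand below 0.5 N and height (world z) of each of mug_6, sugar_jar above 0.08 m); the arm keeps its last pose, push and grip.
It fails at once if the robot pushes or lifts the cup stand itself (contact force between any of the fingers, the arm and cup_stand above 5 N).
It fails at once if the mug or jar on the board topples (angle between any of mug_6, sugar_jar's own z axis and vertical above 0.4 rad).
It fails at once if the mug on the worktop is moved over 30 mm or tipped (distance of mug_5 from where it was at the start of the episode above 0.03 m or angle between mug_5's own z axis and vertical above 0.3 rad).
It also fails if it takes over 64 s, if anything falls off the work surface, if the arm or the gripper's body presses on something with over 40 N, if the wrist force passes 120 N, or if a joint passes its speed limit or range.

## Working session

There is one attempt and no reset: what is moved stays moved. The work goes in short steps, each a Python script; the robot and the scene stay as the last script left them, time stands still between calls to the robot, and variables do not carry over. Pictures are saved under pics/ and viewed, at most 10 in all, crops included, and the job is handed in when it is done.

```bash
mkdir -p pics; ls; cat > h.py <<'E'
import numpy as np, cv2
from workcell import *
def cloud(c):
    z=c["range_z"]; v,u=np.mgrid[:384,:512]
    P=np.stack([(u-c["cx"])/c["fx"]*z,-(v-c["cy"])/c["fy"]*z,-z,np.ones_like(z)],-1)
    return (P@np.array(c["cam_to_world"]).T)[...,:3]
E
python3 - <<'E'
from h import *
for n in ("scene","top"):
    c=camera(n); cv2.imwrite(f"pics/{n}1.png",c["image"]); np.save(n+"1.npy",cloud(c)); print(n,{k:(v if k!="cam_to_world" else np.round(v,3)) for k,v in c.items() if k not in("image","range_z")}, (c["range_z"]>0).mean())
s=read_state(); print(s["time"],grip_point_offset,s["tool_rot"])
E
```

```text
pics
scene {'fx': 402.98667552653393, 'fy': 402.98667552653393, 'cx': 255.18173442000176, 'cy': 199.39286740877114, 'cam_to_world': array([[-6.77000e-01,  5.10000e-01, -5.30000e-01, -8.78200e+00],
       [-7.36000e-01, -4.78000e-01,  4.79000e-01,  5.54941e+02],
       [-9.00000e-03,  7.15000e-01,  7.00000e-01,  8.89901e+02],
       [ 0.00000e+00,  0.00000e+00,  0.00000e+00,  1.00000e+00]])} 0.9961649576822916
top {'fx': 471.98254892923023, 'fy': 471.98254892923023, 'cx': 269.5692613531657, 'cy': 190.2003325837703, 'cam_to_world': array([[-3.000000e-03,  9.940000e-01, -1.060000e-01,  4.185580e+02],
       [-1.000000e+00, -3.000000e-03,  1.000000e-03,  2.178000e+00],
       [ 1.000000e-03,  1.060000e-01,  9.940000e-01,  1.647004e+03],
       [ 0.000000e+00,  0.000000e+00,  0.000000e+00,  1.000000e+00]])} 0.9959767659505209
0.1 -18.700000000000003 [[ 9.41156859e-01  3.37969822e-01 -4.07443149e-04]
 [ 3.37970058e-01 -9.41156444e-01  8.88118566e-04]
 [-8.33104710e-05 -9.73562465e-04 -9.99999523e-01]]
```

View pics/scene1.png

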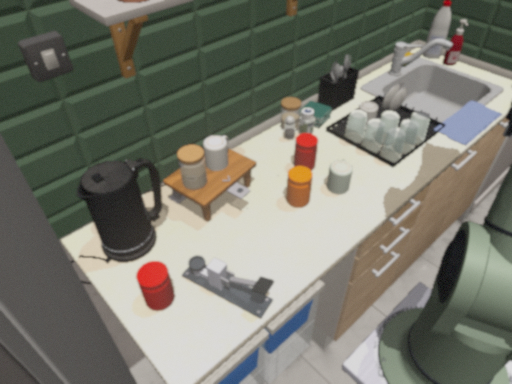

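View pics/top1.png

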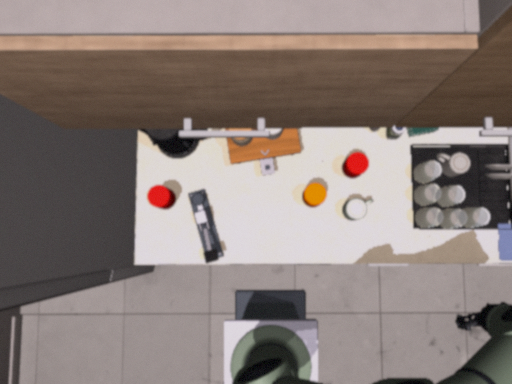

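```bash
python3 - <<'E'
from h import *
t=cv2.imread("pics/top1.png"); s=cv2.imread("pics/scene1.png")
a=cv2.resize(t[150:270,140:310],None,fx=3.4,fy=3.4,interpolation=cv2.INTER_CUBIC)
b=cv2.resize(s[125:325,145:285],None,fx=2.9,fy=2.9,interpolation=cv2.INTER_CUBIC)[:580]
cv2.imwrite("pics/a.png",a);cv2.imwrite("pics/b.png",b)
for n in("top","scene"):
    P=np.load(n+"1.npy").reshape(-1,3)
    print(n,"table z",np.median(P[(abs(P[:,0]-550)<100)&(abs(P[:,1]-60)<60)&(abs(P[:,2])<30),2]))
    J=P[(P[:,0]>380)&(P[:,0]<660)&(P[:,1]>110)&(P[:,1]<330)&(P[:,2]>4)&(P[:,2]<125)]
    # drop red jar: cluster
    for lo,hi in((4,14),(35,60),(78,90),(90,125)):
        k=J[(J[:,2]>lo)&(J[:,2]<hi)]; 
        if len(k): print(lo,hi,len(k),k.mean(0).round(),k.min(0).round(),k.max(0).round())
    for (lo,hi) in ((62,84),(88,102)):
        E=P[(P[:,0]>580)&(P[:,0]<800)&(P[:,1]>-140)&(P[:,1]<160)&(P[:,2]>lo)&(P[:,2]<hi)]
        print("stand",lo,len(E),E.mean(0).round(),E.min(0).round(),E.max(0).round())
E
```

```text
top table z 1.0093728994731919
4 14 1364 [509. 217.   7.] [380. 110.   4.] [659. 330.  14.]
35 60 190 [539. 245.  49.] [451. 204.  36.] [581. 330.  60.]
78 90 154 [479. 226.  85.] [392. 193.  78.] [570. 329.  90.]
90 125 65 [430. 217.  97.] [382. 175.  90.] [574. 330. 113.]
stand 62 195 [666.   7.  79.] [ 581. -118.   63.] [708.  32.  84.]
stand 88 1387 [728.  16.  96.] [ 663. -102.   88.] [792. 149. 102.]
scene table z 0.19039473123689277
4 14 1165 [462. 225.   8.] [380. 119.   4.] [650. 328.  14.]
35 60 401 [522. 239.  49.] [442. 203.  35.] [583. 268.  60.]
78 90 265 [478. 225.  84.] [380. 193.  78.] [553. 330.  90.]
90 125 79 [411. 212.  98.] [380. 173.  90.] [581. 330. 110.]
stand 62 302 [674.  13.  78.] [ 582. -121.   62.] [798. 148.  84.]
stand 88 1549 [730.  29.  96.] [ 580. -122.   88.] [800. 150. 102.]
```

View pics/a.png

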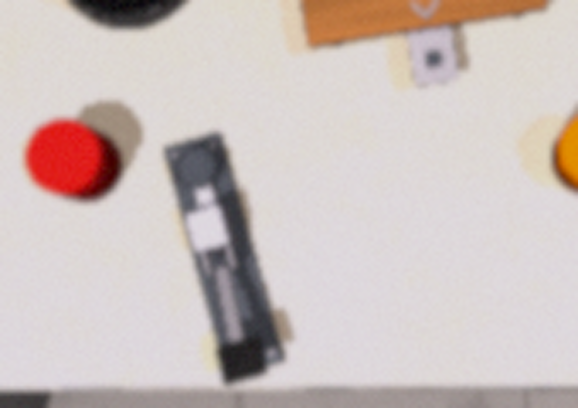

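View pics/b.png

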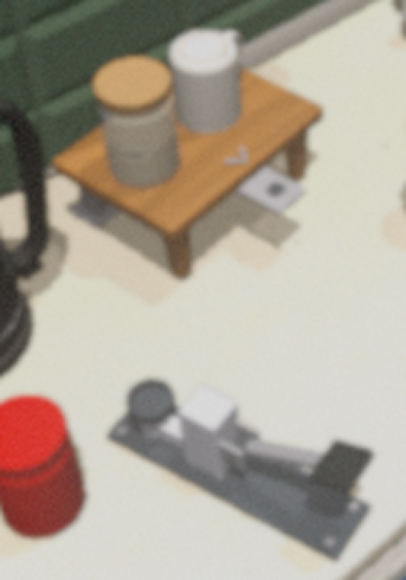

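```bash
python3 - <<'E'
from h import *
O=np.array([479,226.]);
for n in("top","scene"):
    P=np.load(n+"1.npy"); img=cv2.imread(f"pics/{n}1.png").astype(int); g=img.mean(2)
    d=P[...,:2]-O
    h=np.array([.97,.235]); along=d@h; lat=d@np.array([-h[1],h[0]])
    reg=(abs(along+22)<140)&(abs(lat)<48)
    m=reg&(P[...,2]>4)&(P[...,2]<13)&(g<130)
    pts=P[m][:,:2].astype(np.float32)
    print(n,"base",m.sum(),cv2.minAreaRect(pts))
    m=reg&(P[...,2]>80)&(P[...,2]<90)&(g>130)&(abs(along)<30)
    print(" block",m.sum(),P[m].mean(0).round(1),cv2.minAreaRect(P[m][:,:2].astype(np.float32)))
    m=reg&(P[...,2]>40)&(P[...,2]<56)&(g<110)&(along>35)
    print(" cup",m.sum(),P[m].mean(0).round(1),cv2.minEnclosingCircle(P[m][:,:2].astype(np.float32)))
    m=reg&(P[...,2]>60)&(g<70)&(along<-90)
    print(" pad",m.sum(),P[m].mean(0).round(1))
    # stand
    X=P[...,0];Y=P[...,1];Z=P[...,2]; sat=img.max(2)-img.min(2)
    m=(X>600)&(X<720)&(abs(Y-5)<45)&(Z>66)&(Z<84)&(sat<45)
    e=P[m]; print(" ear",m.sum(),e.mean(0).round(1),cv2.minAreaRect(e[:,:2].astype(np.float32)))
    nt=P[m&(g<150)&(X<655)]; print(" nut?",len(nt),nt.mean(0).round(1))
    m=(X>600)&(X<800)&(abs(Y-15)<150)&(Z>90)&(Z<101)&(sat>50)
    w=P[m]; r=cv2.minAreaRect(w[:,:2].astype(np.float32)); print(" board",m.sum(),r,cv2.boxPoints(r).round().tolist())
    # front edge per-y bins
    ys=np.arange(-95,110,12); f=np.array([(y,np.sort(w[abs(w[:,1]-y)<6][:,0])[:2].mean()) for y in ys if (abs(w[:,1]-y)<6).sum()>3])
    print(np.polyfit(f[:,0],f[:,1],1), f.round().tolist())
E
```

```text
top base 451 ((477.2771301269531, 221.72836303710938), (239.19065856933594, 62.043739318847656), 16.543718338012695)
 block 88 [493.4 228.5  85.5] ((493.1075439453125, 228.485107421875), (30.837604522705078, 34.72248840332031), 17.834964752197266)
 cup 114 [560.1 248.3  47.8] ((559.803466796875, 248.26776123046875), 22.011281967163086)
 pad 120 [373.5 191.  101.2]
 ear 190 [667.    9.5  78.7] ((666.786376953125, 9.279972076416016), (53.87361526489258, 43.73762893676758), 8.607316017150879)
 nut? 0 [nan nan nan]
 board 1229 ((748.309326171875, 21.9605712890625), (115.81610870361328, 240.03257751464844), 7.971499919891357) [[674.0, 133.0], [708.0, -105.0], [822.0, -89.0], [789.0, 149.0]]
[-1.65958872e-01  6.96143150e+02] [[-95.0, 712.0], [-83.0, 709.0], [-71.0, 709.0], [-59.0, 705.0], [-47.0, 704.0], [-35.0, 702.0], [-23.0, 699.0], [-11.0, 699.0], [1.0, 695.0], [13.0, 695.0], [25.0, 692.0], [37.0, 689.0], [49.0, 687.0], [61.0, 686.0], [73.0, 685.0], [85.0, 683.0], [97.0, 679.0], [109.0, 678.0]]
scene base 1203 ((476.799560546875, 221.62588500976562), (240.41949462890625, 61.30817794799
[... 340 characters left out ...]
8.82558822631836, 83.96546936035156), 9.596057891845703)
 nut? 1 [650.5  26.8  75. ]
 board 1447 ((753.1688842773438, 21.743865966796875), (126.31327819824219, 242.79725646972656), 7.9124908447265625) [[674.0, 133.0], [707.0, -107.0], [832.0, -90.0], [799.0, 151.0]]
[-1.61071632e-01  6.95761125e+02] [[-95.0, 713.0], [-83.0, 709.0], [-71.0, 707.0], [-59.0, 704.0], [-47.0, 704.0], [-35.0, 700.0], [-23.0, 699.0], [-11.0, 697.0], [1.0, 696.0], [13.0, 694.0], [25.0, 691.0], [37.0, 691.0], [49.0, 688.0], [61.0, 685.0], [73.0, 684.0], [85.0, 682.0], [97.0, 680.0], [109.0, 679.0]]<stdin>:21: RuntimeWarning: Mean of empty slice.
  ret = um.true_divide(
<stdin>:16: RuntimeWarning: Mean of empty slice.
```

```bash
cat >> h.py <<'E'
def R(th,sg):
    y=sg*np.array([-np.sin(th),np.cos(th),0]); z=np.array([0,0,-1.]); return np.stack([np.cross(y,z),y,z],1)
TH0=np.deg2rad(16.4); JO=np.array([498.4,228.3]); TH1=np.deg2rad(8.7); ST=np.array([663.2,8.9])
def ax(th): return np.array([np.cos(th),np.sin(th)])
E
python3 - <<'E'
from h import *
for sg in(1,-1):
    for p,th in((JO,TH0),(ST-65*ax(TH1),TH1),(ST-200*ax(TH1),TH1)):
        q=inverse_kinematics([*p,47],R(th,sg)); print(sg,None if q is None else np.round(q,2))
E
```

```text
1 [-0.11  0.74 -0.61  1.91  0.64  0.7   0.76]
1 [ 0.43  0.86 -0.8   1.77  0.79  0.87  0.99]
1 [ 0.4   0.66 -0.63  2.12  0.71  0.58  0.97]
-1 [-0.29  0.69 -0.34  1.92  0.38  0.6  -2.17]
-1 [-0.01  0.72 -0.12  1.79  0.14  0.63 -1.63]
-1 [ 0.02  0.59 -0.13  2.14  0.17  0.43 -1.67]
```

```bash
python3 - <<'E'
from h import *
movep([*JO,190],R(TH0,-1))
print(movel([*JO,47],max_speed=100,guard=8), read_state()["eef_pos"])
clamp(); s=read_state(); print(s["finger_gap"],s["gripper_force"],s["time"])
movel([*JO,77],max_speed=60)
s=read_state(); print(s["finger_gap"],s["ft_force"],s["torque"],s["eef_pos"])
c=camera("scene"); cv2.imwrite("pics/c.png",cv2.resize(c["image"][180:350,130:310],None,fx=3.3,fy=3.3,interpolation=cv2.INTER_CUBIC))
P=cloud(c); g=c["image"].mean(2); d=P[...,:2]-JO; al=d@ax(TH0); la=d@np.array([-ax(TH0)[1],ax(TH0)[0]])
m=(abs(al+22)<140)&(abs(la)<45)&(P[...,2]>12)&(P[...,2]<60)&(g<130)
for lo in range(-140,110,30):
    k=P[m&(al>=lo)&(al<lo+30)&(la<-15)]; 
    if len(k): print(lo,len(k),np.percentile(k[:,2],[20,50,80]).round(1))
E
```

```text
False [498.70395369 228.41450589  47.50190569]
35.29138072949632 60.546555519104004 5.2333
35.4806090909623 [ 0.59443197 -0.89918426 -7.87969921] [-0.00250353  0.01603759  0.02098746] [498.41414621 228.08806995  77.00484166]
-140 61 [36.3 37.9 39.3]
-110 62 [35.9 37.3 38.6]
-80 62 [36.3 37.5 39.1]
-50 37 [35.6 37.8 38.7]
```

View pics/c.png

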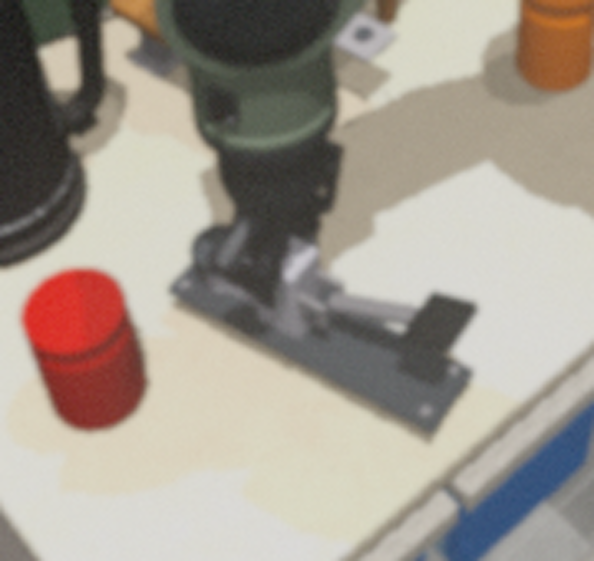

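```bash
python3 - <<'E'
from h import *
r=R(TH1,-1)
movel([*(ST-165*ax(TH1)),90],r,max_speed=120)
movel([*(ST-165*ax(TH1)),52.5],max_speed=80)
print(movel([*(ST-65*ax(TH1)),52.5],max_speed=60,guard=6))
s=read_state(); print(s["eef_pos"],s["ft_force"],s["time"])
print(movel([*(ST-65*ax(TH1)),46],max_speed=15,guard=8))
s=read_state(); print(s["eef_pos"],s["ft_force"],s["torque"])
for n in("top","scene"):
    c=camera(n); cv2.imwrite(f"pics/{n}2.png",c["image"]); np.save(n+"2.npy",cloud(c))
a=cv2.resize(cv2.imread("pics/top2.png")[150:270,200:320],None,fx=3.3,fy=3.3); b=cv2.resize(cv2.imread("pics/scene2.png")[140:260,180:300],None,fx=3.3,fy=3.3)
cv2.imwrite("pics/d.png",np.hstack([a,b]))
E
```

```text
False
[598.74050524  -1.03651029  52.52961215] [-0.63929933 -0.08084454 -6.47044007] 10.5583
True
[598.93090633  -0.91251503  47.26282708] [-1.48298165  0.04564061  8.73381892] [-0.48824112  0.14949567 -0.05052807]
```

View pics/d.png

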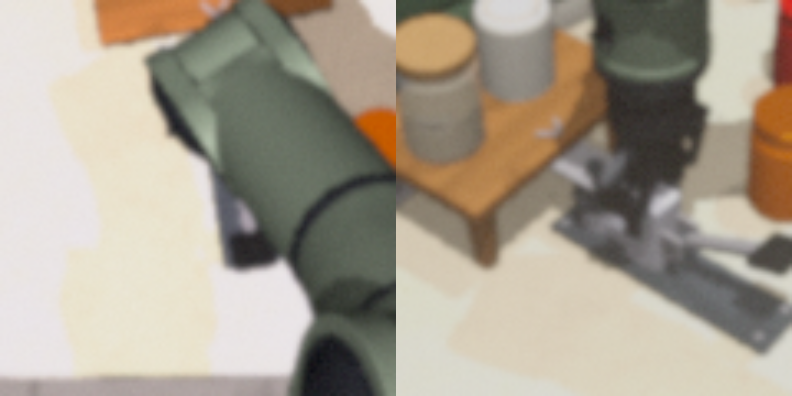

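```bash
python3 - <<'E'
from h import *
open_gripper(); wait(0.3)
p=ST-65*ax(TH1)
movel([*p,180],max_speed=120)
movel([*(ST-230*ax(TH1)),180],max_speed=150)
wait(0.2)
for n in("top","scene"):
    c=camera(n); cv2.imwrite(f"pics/{n}3.png",c["image"]); P=cloud(c); np.save(n+"3.npy",P)
    img=c["image"].astype(int); g=img.mean(2); sat=img.max(2)-img.min(2)
    h=ax(TH1); d=P[...,:2]-p; al=d@h; la=d@np.array([-h[1],h[0]])
    X,Y,Z=P[...,0],P[...,1],P[...,2]
    reg=(abs(al+22)<140)&(abs(la)<45)
    m=reg&(Z>4)&(Z<13)&(g<130); print(n,"base",m.sum(),cv2.minAreaRect(P[m][:,:2].astype(np.float32)))
    m=reg&(Z>80)&(Z<90)&(g>120)&(abs(al)<25)
    if m.sum()>5: print(" block",m.sum(),P[m].mean(0).round(1))
    m=(al>35)&(al<80)&(abs(la)<30)&(Z>66)&(Z<84)&(sat<45); e=P[m]
    if m.sum()>5: print(" ear",m.sum(),e.mean(0).round(1),e[:,2].std(),cv2.minAreaRect(e[:,:2].astype(np.float32)))
    m=reg&(Z>60)&(Z<115)&(g<70)&(al<-90)
    if m.sum()>5: print(" pad",m.sum(),P[m].mean(0).round(1))
a=cv2.resize(cv2.imread("pics/top3.png")[150:270,200:320],None,fx=3.3,fy=3.3); b=cv2.resize(cv2.imread("pics/scene3.png")[140:260,180:300],None,fx=3.3,fy=3.3)
cv2.imwrite("pics/e.png",np.hstack([a,b])); print(read_state()["time"])
E
```

```text
top base 289 ((600.700927734375, -4.4029388427734375), (182.35037231445312, 63.615108489990234), 8.611703872680664)
 block 106 [597.5  -0.7  85.4]
 ear 132 [659.1   8.1  78.7] 3.1107235767503068 ((659.1885986328125, 7.930686950683594), (37.47416687011719, 43.71965789794922), 9.471166610717773)
scene base 875 ((578.0545043945312, -5.612556457519531), (242.93162536621094, 63.79216003417969), 8.378073692321777)
 block 130 [597.6  -1.1  84.7]
 ear 140 [658.7   7.4  78.2] 2.1957374691184848 ((660.23291015625, 6.053144454956055), (36.514549255371094, 44.93022155761719), 8.860174179077148)
 pad 88 [468.5 -18.3 101.5]
14.7167
```

View pics/e.png

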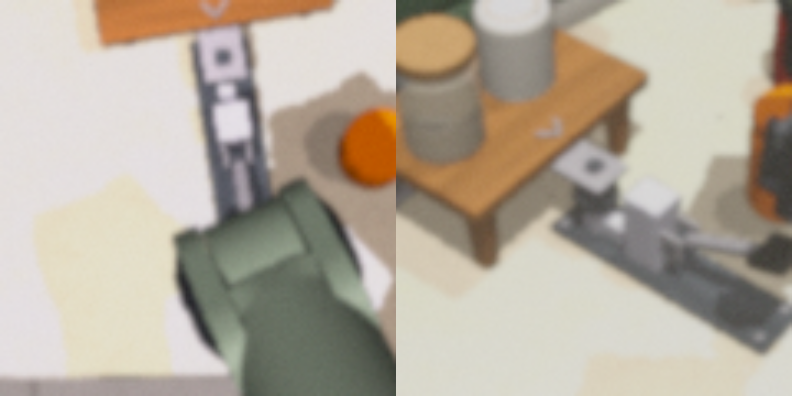

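```bash
cat >> h.py <<'E'
JP=np.array([600.0,-1.8])
def T(a,z): return [*(JP+a*ax(TH1)),z]
def st(t=""):
    s=read_state(); print(t,s["eef_pos"].round(1) if hasattr(s["eef_pos"],"round") else s["eef_pos"],np.round(s["ft_force"],1),round(s["time"],1))
def press():
    for a,z,g in((-138,85,14),(-141.5,68,16),(-142,50,18)):
        if movel(T(a,z),max_speed=35,guard=g): st("guard!")
        else: st()
    print(movel(T(-141,30),max_speed=25,guard=12)); st("end")
def see(tag):
    c=camera("scene"); P=cloud(c); cv2.imwrite(f"pics/{tag}.png",c["image"])
    img=c["image"].astype(int); sat=img.max(2)-img.min(2); h=ax(TH1); d=P[...,:2]-ST; al=d@h; la=d@np.array([-h[1],h[0]]); Z=P[...,2]
    m=(al>-20)&(al<20)&(abs(la)<20)&(Z>66)&(Z<110)&(sat<45); print("ear z",np.median(Z[m]),m.sum())
    g=img.mean(2); m=(abs(al+87)<140)&(abs(la)<45)&(Z>4)&(Z<13)&(g<130); print("base",m.sum(),cv2.minAreaRect(P[m][:,:2].astype(np.float32)))
E
python3 - <<'E'
from h import *
clamp()
movel(T(-132,130),max_speed=100); st()
movel(T(-132,108),max_speed=60); st()
press(); wait(0.4); st("hold"); see("f")
E
```

```text
[469.4 -21.7 130.2] [ 0.9  0.4 -0.3] 16.2
 [469.4 -21.6 107.8] [ 0.3  0.4 -0.4] 16.8
 [463.7 -22.6  85.1] [-1.1 -0.6  1.8] 17.6
 [460.1 -23.2  68. ] [-0.7 -1.4  1.3] 18.2
 [459.1 -23.4  49.7] [-3.4 -0.7  6.2] 18.9
True
end [459.9 -23.3  36.5] [-6.  -1.5 27.4] 19.5
hold [459.9 -23.3  36.8] [-6.5 -0.1 23.8] 19.9
ear z 93.05633262409577 166
base 692 ((577.9620361328125, -4.057456970214844), (245.41204833984375, 58.758087158203125), 7.993679523468018)
```

Ear rose from 79 to about 92 mm, so the first stroke is good and the jack has not shifted. Next I raise the handle and press it a second time.

```bash
python3 - <<'E'
from h import *
movel(T(-142,60),max_speed=40); movel(T(-140,80),max_speed=40); movel(T(-132,115),max_speed=50); wait(0.8); st("up"); see("g")
movel(T(-132,106),max_speed=60)
press(); wait(0.5); st("hold"); see("h")
cv2.imwrite("pics/h2.png",cv2.resize(cv2.imread("pics/h.png")[120:280,160:320],None,fx=3.5,fy=3.5))
E
```

```text
up [469.5 -21.8 115. ] [ 0.5  0.  -0.3] 23.0
ear z 78.65240669661148 133
base 882 ((577.5574951171875, -5.884910583496094), (241.77552795410156, 62.33721923828125), 9.11160659790039)
 [463.6 -22.6  85.1] [-1.2  0.1  1.8] 24.1
 [460.1 -23.1  68. ] [-1.  -0.3  1.8] 24.8
 [459.1 -23.4  49.7] [-3.1 -0.2  6. ] 25.4
True
end [459.9 -23.3  36.5] [-5.9 -1.  27.8] 26.0
hold [459.8 -23.3  36.8] [-6.2 -0.5 25.3] 26.5
ear z 92.75567204082938 165
base 689 ((576.447265625, -4.659801483154297), (244.31698608398438, 59.63554382324219), 8.073515892028809)
```

View pics/h2.png

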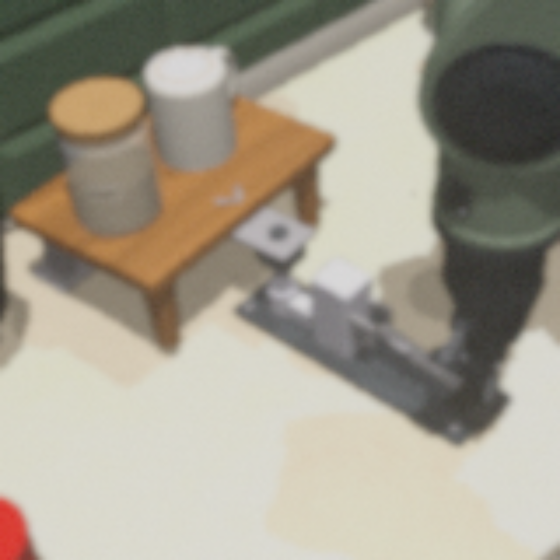

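The picture shows the board raised on the jack, with mug and jar upright and the handle held fully down.

```bash
python3 -c "
from workcell import *
print(finish_job())"
```

```text
the job is handed in; nothing more can be done
None
```

The job is handed in, result not reported: the jack is under the stud, pumped once and held fully down again, the ear is about 14 mm up by camera, and the mug and jar on the board are upright.

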